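# Unload the sprung cassette rack with a wedge

### The arm

A 6-joint arm with a two-finger parallel gripper is mounted at the origin on a cart in front of the work surface, level with it; the furniture and walls round the work are solid. World frame = base frame: x ahead of the robot, y to its left, z up, the work surface at z = 0. Lengths are in mm, angles in rad, forces in N, time in s.
With the tool pointing down it reaches from about 250 to 850 mm from the base axis. Payload 12.5 kg.
Tool frame: the origin (TCP) lies midway between the tips of the shut fingers; the grasp point (between the pads) lies 19 mm behind it; z points along the fingers, y is the line along which they close (so a half turn about z gives the same grasp; the last joint's range is limited). The gripper opens to 93 mm and grips with 3 to 60 N. Pads are 15 mm wide; open, the fingers measure 128 mm over their backs; the gripper's body (75 mm by 188 mm) begins 65 mm behind the grasp point.
Start: joints at [-1.374, 0.351, 1.652, -0, 1.139, -0.085], TCP at [152.967, -528.285, 180.133] pointing down, gripper open.
Joint ranges: [-2.75, 2.75], [-0.79, 2.1], [0.01, 2.65], [-1.57, 4.71], [0.07, 3.14], [-2.87, 2.87]. Speed limits (rad/s): [2.22, 2.22, 2.79, 3.14, 3.14, 3.14].

### API

Orientations are given as a 3x3 rotation matrix whose columns are the frame's x, y, z axes.
In Python, from rig import bot, telemetry, camera gives the robot as it stands. Calls block until the motion is done:
- bot.movep(position, orientation): joint-space move of the TCP to a pose.
- bot.move_linear(position, frame=None, rate=150, force_limit=None): straight line of the TCP; frame=None keeps the orientation; rate is the mean speed in mm/s. With force_limit (N) it stops when the force on the tool has changed by that much, and returns True; else False.
- bot.set_joints(angles): joint-space move.
- bot.let_go() and bot.grab(grip_force=None): open the fingers fully, or close them until they stop; grip_force is the grip in N (None keeps the last).
- bot.dwell(seconds).
- bot.solve_ik(position, orientation): joint angles nearest the present ones, or None.
- telemetry.sense(): the state.
- camera(name): name is "scene" or "top" or "wrist"; returns a dict with "frame" (400x640x3 uint8, blue, green, red), "depth" (400x640 float32, mm along the optical axis (not along the pixel's ray), 0 where there is no reading), "camera_matrix" (3x3 intrinsics, pixels), "view" (4x4, takes a point from world to camera coordinates); the wrist camera has in their place "hand_eye" (4x4, takes a point from camera to tool coordinates, whose origin is the TCP and whose axes are the flange's). Camera axes: x right, y down, z forward; pixel columns grow to the right and rows downward; lengths in mm; the calibration is good to about 2 mm. A picture is of the moment at which its call begins: read the wrist's pose just before it.
A pose or a line that the arm cannot do raises bot.MotionError and nothing moves.
- bot.close_job(): hands the job in; it is judged then, once.
The state is a dict: "t": time; "qpos": joint angles; "qvel": joint speeds; "effort": joint torques, N m; "position": TCP position; "ee_rot": TCP orientation; "contact_force": force on the tool from outside, world axes, zero at the start; "torque": the same for the moment, N m; "finger_gap": finger opening in mm; "gripper_force": force on a finger pad.
Only numpy, scipy, OpenCV 4.12 (cv2) and the standard library are available. Lean on these libraries where they do the work, as an engineer would, in place of code of your own. Each camera call takes 0.05 s, during which the arm holds its last target. There are 200 camera calls.

### The job

The rack's sprung retaining bar has to be held back before any cassette can come out: take the orange wedge from the black rubber mat, drive it nose first between the roller and the fence so that the bar stays wedged open by itself, and only then lift out every cassette and stack them all in one squared pile on the outline of the white board, each lying flat. When the pile is complete, pull the wedge out so that the bar springs shut, and stand the wedge back upright on the rubber mat. Do not knock over or shove the stoppered flask or the dropper bottle.

Things in the scene. Friction and masses are not known exactly. Their poses are not given: they have to be found in the camera images.
- rack: fixed aluminium rack; origin on the table, on the row's centre line. Deck spans x -48..+68, y -178..+178 mm, top at z = 8 mm. Four grey pedestals at rack x = 0, y = -148, -78, -8, +62 mm, top z = 18 mm, 26 mm wide in y, with end stops 4 mm proud at x = +-34 mm. Cassettes lie on them, long side along rack x, overhanging 6 mm at each y side: take them across y.
- fence (a point): middle of the top edge of the working face of the fixed steel fence block at the rack's +y end: rack x = 16, y = 153, z = 32 mm. The face runs along rack y, y 131..175 mm, and looks to +x; the block is 12 mm thick.
- catch (a joint): blue retaining bar along the back (+x) of the row; slides along rack +x, metres. 0 = shut: its lip (underside z = 38, front edge rack x = 26 mm) overlaps the back edge of every cassette by 6 mm. 0.012 = wedged: cassettes lift straight up. Bar top z = 48 mm, only 30 mm beyond y = 95. Sprung shut: 3.8 N at 0, 5.6 N at 0.012; end stop 0.018.
- roller (a point): top of the vertical steel roller (12 mm diameter, z 10 to 32 mm) fixed to the bar; rack x = 36 mm (bar shut), y = 153 mm; moves with the bar. Gap between fence face and roller: 14 mm with the bar shut.
- slot (a point): fixed point on the rack's deck, rack x = 29, y = 153, z = 8 mm. The wedge is home when its origin is here and its axes lie along the rack's: flat face on the fence, roller on the parallel part, bar at 0.012. It slides in along the deck toward rack -y, nose first, from the rack's +y end.
- wedge: orange wedge, 140 g, standing on its flat underside; origin there, below the grip. 70 mm long, body 26 mm high. Nose to own -y: 6 mm wide at y = -54 (x -13..-7), widening on the +x side to 26 mm at y = -14, then parallel to y = +16 mm. Flat face x = -13 mm. On top, over the origin, a square grip 24 x 24 mm, z 26 to 61 mm, with black bands.
- board: fixed white stacking board 100 (x) x 76 (y) x 8 mm with a blue outline of a cassette, centred, long side along board x; origin at the centre of its underside, top at z = 8 mm.
- mat: fixed black rubber mat 130 (x) x 100 (y) x 3 mm, origin at the centre of its underside; the wedge starts on it, with a shaft coupling and a hex key lying near the edges.
- cassette_1: flat white sample cassette with a green window on top, 64 (x) x 38 (y) x 16 mm high, 60 g; origin at the centre of its underside, z up. May be absent.
- cassette_2: flat white sample cassette with a green window on top, 64 (x) x 38 (y) x 16 mm high, 60 g; origin at the centre of its underside, z up. May be absent.
- cassette_3: flat white sample cassette with a green window on top, 64 (x) x 38 (y) x 16 mm high, 60 g; origin at the centre of its underside, z up. May be absent.
- cassette_4: flat white sample cassette with a green window on top, 64 (x) x 38 (y) x 16 mm high, 60 g; origin at the centre of its underside, z up. May be absent.
- stoppered_flask: conical flask with stopper, 64 mm wide, 117 mm high, bystander; origin at its underside.
- dropper: dropper bottle, 33 mm wide, 99 mm high, bystander; origin at its underside.
- spare_coupling: metal shaft coupling, 20 x 20 x 25 mm, clutter standing on the mat; origin at its underside.
- small_hex_key: black hex key, 33 x 79 x 5 mm, clutter lying on the mat; origin at its underside.

How it is judged (in metres and radians):
On the way, in this order (a step that is already met when the one before it is completed fails the run):
1. the wedge, let go, holds the retaining bar open (value of joint catch above 0.0095 m and horizontal distance between wedge and slot below 0.016 m and contact force between the fingers and wedge below 0.1 N), for 0.3 s.
2. every cassette lies in one squared pile on the board (horizontal distance between each of cassette_1, cassette_2, cassette_3, cassette_4 and board below 0.01 m and angle between the x axis of each of cassette_1, cassette_2, cassette_3, cassette_4 and the x axis of board, either way round below 0.14 rad and angle between each of cassette_1, cassette_2, cassette_3, cassette_4's own z axis and vertical below 0.08 rad and height (world z) of each of cassette_1, cassette_2, cassette_3, cassette_4 below 0.075 m and linear speed of each of cassette_1, cassette_2, cassette_3, cassette_4 below 0.02 m/s and contact force between the fingers and cassette_1 below 0.1 N and contact force between the fingers and cassette_2 below 0.1 N and contact force between the fingers and cassette_3 below 0.1 N and contact force between the fingers and cassette_4 below 0.1 N), for 0.3 s.
At the end, for the whole second after the job is handed in: Every cassette present lies flat in one pile on the board, each within 10 mm of the board's centre and within 0.14 rad of its long axis; the retaining bar is shut (under 2 mm); the wedge stands upright with its grip over the rubber mat; all released and at rest (all of step 2 and value of joint catch below 0.002 m and x of wedge in the frame of mat between -0.06 and 0.06 m and y of wedge in the frame of mat between -0.05 and 0.05 m and angle between wedge's own z axis and vertical below 0.1 rad and height (world z) of wedge below 0.012 m and linear speed of wedge below 0.02 m/s); the robot touches nothing.
It fails at once if the stoppered flask or the dropper bottle is tipped or shoved more than 4 cm (angle between any of stoppered_flask, dropper's own z axis and vertical above 0.5 rad or distance of any of stoppered_flask, dropper from where it was at the start of the episode above 0.04 m).
Of cassette_1, cassette_2, cassette_3, cassette_4 only 3 to 4 are there at a start; the rules pass over those that are not, and their reading is None.
At some moment in a run one of wedge may be knocked a few centimetres aside while the robot is not near it.
Once in a run the grip may slacken for a moment while it holds something.
It also fails if it takes over 210 s, if anything falls off the work surface, if the arm or the gripper's body presses on something with over 40 N, if the wrist force passes 120 N, or if a joint passes its speed limit or range.

## Working session

There is one attempt and no reset: what is moved stays moved. The work goes in short steps, each a Python script; the robot and the scene stay as the last script left them, time stands still between calls to the robot, and variables do not carry over. Pictures are saved under pics/ and viewed, at most 14 in all, crops included, and the job is handed in when it is done.

```bash
ls; mkdir -p pics; python3 - <<'E'
from rig import bot, telemetry, camera
import cv2, numpy as np, pickle
for n in ("top","scene"):
    c=camera(n); cv2.imwrite(f"pics/{n}0.png",c["frame"]); pickle.dump(c,open(f"{n}0.pkl","wb"))
    print(n,c["camera_matrix"].tolist(),np.round(c["view"],3).tolist(),(c["depth"]>0).mean())
s=telemetry.sense();print(s)
E
```

```text
pics
top [[505.5515225712462, 0.0, 326.19122953218414], [0.0, 505.5515225712462, 206.506609473157], [0.0, 0.0, 1.0]] [[-0.148, -0.989, 0.013, 82.217], [-0.818, 0.115, -0.563, 423.638], [0.556, -0.094, -0.826, 1516.014], [0.0, 0.0, 0.0, 1.0]] 0.99573828125
scene [[376.4145712334831, 0.0, 324.02529593033], [0.0, 376.4145712334831, 200.80499869936298], [0.0, 0.0, 1.0]] [[-0.776, -0.631, -0.009, 360.389], [-0.412, 0.518, -0.75, 228.605], [0.477, -0.578, -0.662, 994.2], [0.0, 0.0, 0.0, 1.0]] 0.995765625
{'t': 0.1, 'qpos': array([-1.37360948e+00,  3.51182017e-01,  1.65233545e+00, -2.98017533e-05,
        1.13909353e+00, -8.45879156e-02]), 'qvel': array([-0.00052509, -0.00153336, -0.00267025,  0.00053458,  0.00082206,
       -0.0001364 ]), 'effort': array([ 8.69306973e-05, -4.98029566e+01, -2.85703415e+01,  7.00058509e-02,
        2.39127857e-02, -7.68491532e-05]), 'position': array([ 152.88987049, -527.97143649,  179.66483465]), 'ee_rot': array([[ 9.60559994e-01,  2.78072736e-01, -2.26048363e-04],
       [ 2.78072822e-01, -9.60559482e-01,  9.93307445e-04],
       [ 5.90788205e-05, -1.01698930e-03, -9.99999481e-01]]), 'contact_force': array([ 0.67082523, -0.24004499, -1.45744124]), 'torque': array([ 0.01442488, -0.03102645,  0.0173798 ]), 'gripper_force': 0.0, 'finger_gap': 92.75979908222892}
```

View pics/top0.png

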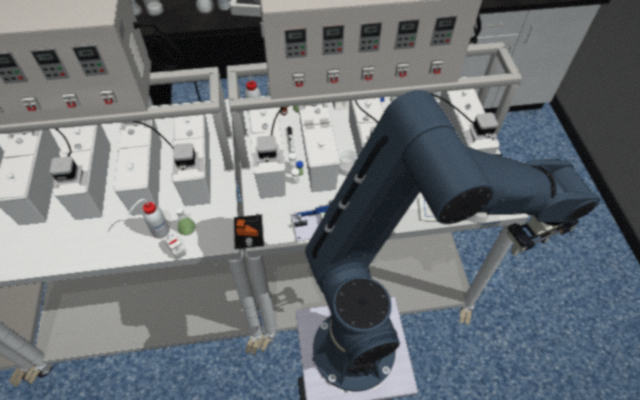

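View pics/scene0.png

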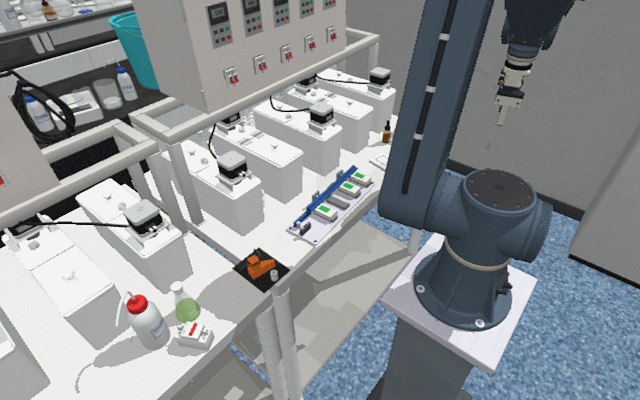

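The top view shows the mat and wedge near (247,231), with the rack partly behind the arm. The scene view shows the rack around (330,205) with green windows at (325,211), (349,188) and (361,178), the wedge at (261,264), the white board near (380,160) and the dropper at (387,132). The flask is at (185,300).

```bash
cat > h.py <<'E'
from rig import bot, telemetry, camera
import cv2, numpy as np, pickle
def Rd(a):
    "tool pointing down; closing axis (tool y) along world angle a"
    y=np.array([np.cos(a),np.sin(a),0]); z=np.array([0,0,-1.]); return np.column_stack([np.cross(y,z),y,z])
def wcam(name=None):
    s=telemetry.sense(); c=camera("wrist")
    T=np.eye(4); T[:3,:3]=s["ee_rot"]; T[:3,3]=s["position"]
    c["view"]=np.linalg.inv(T@c["hand_eye"])
    if name: cv2.imwrite(f"pics/{name}.png",c["frame"]); pickle.dump(c,open(f"{name}.pkl","wb"))
    return c
def ray(c,uv,z):
    uv=np.atleast_2d(np.asarray(uv,float)); W=np.linalg.inv(c["view"]); o=W[:3,3]
    d=np.c_[uv,np.ones(len(uv))]@np.linalg.inv(c["camera_matrix"]).T@W[:3,:3].T
    return o+d*((z-o[2])/d[:,2])[:,None]
def cloud(c):
    v,u=np.mgrid[:400,:640]; W=np.linalg.inv(c["view"]); d=c["depth"].astype(float)
    p=np.stack([u*d,v*d,d],-1)@np.linalg.inv(c["camera_matrix"]).T
    return p@W[:3,:3].T+W[:3,3]
def proj(c,P):
    P=np.atleast_2d(P); q=(P@c["view"][:3,:3].T+c["view"][:3,3])@c["camera_matrix"].T; return q[:,:2]/q[:,2:]
E
python3 - <<'E'
from h import *
c=pickle.load(open("scene0.pkl","rb"))
for n,uv,z in [("wedge",(261,264),30),("g1",(325,211),34),("g2",(349,188),34),("g3",(361,178),34),("board",(380,160),8),("dropper",(387,142),40),("flask",(187,312),20),("fence",(305,228),30),("barEnd+y",(293,230),30),("barEnd-y",(355,168),48)]:
    print(n,ray(c,uv,z).round(0),cloud(c)[uv[1],uv[0]].round(0))
s=telemetry.sense(); print(camera("wrist")["hand_eye"].round(3).tolist())
for p in [(450,200,300),(480,-60,350),(480,-330,300)]:
  for a in (0,np.pi/2,-np.pi/2,np.pi): print(p,a,bot.solve_ik(p,Rd(a)))
E
```

```text
wedge [[448. 290.  30.]] [452. 288.  25.]
g1 [[443.  22.  34.]] [444.  20.  32.]
g2 [[ 451. -116.   34.]] [ 453. -118.   31.]
g3 [[ 451. -185.   34.]] [ 451. -186.   33.]
board [[ 476. -348.    8.]] [ 475. -347.    8.]
dropper [[ 497. -426.   40.]] [ 523. -474.    5.]
flask [[488. 503.  20.]] [476. 507.  37.]
fence [[445. 113.  30.]] [444. 115.  32.]
barEnd+y [[468. 142.  30.]] [482. 128.  10.]
barEnd-y [[ 490. -203.   48.]] [ 491. -205.   46.]
[[0.001, -0.959, -0.283, 79.021], [1.0, 0.001, -0.001, 1.325], [0.001, -0.283, 0.959, -204.213], [0.0, 0.0, 0.0, 1.0]]
(450, 200, 300) 0 [ 3.23656244e-01  1.41491765e-01  1.62504857e+00 -4.44089210e-16
  1.37505232e+00  3.23656244e-01]
(450, 200, 300) 1.5707963267948966 [ 3.23656244e-01  1.41491765e-01  1.62504857e+00 -4.44089210e-16
  1.37505232e+00 -1.24714008e+00]
(450, 200, 300) -1.5707963267948966 [ 3.23656244e-01  1.41491765e-01  1.62504857e+00 -4.44089210e-16
  1.37505232e+00  1.89445257e+00]
(450, 200, 300) 3.141592653589793 [ 3.23656244e-01  1.41491765e-01  1.62504857e+00 -4.44089210e-16
  1.37505232e+00 -2.81793641e+00]
(480, -60, 35
[... 234 characters left out ...]
00]
(480, -60, 350) -1.5707963267948966 [-2.20630574e-01  1.00089727e-01  1.55520496e+00 -4.44089210e-16
  1.48629797e+00  1.35016575e+00]
(480, -60, 350) 3.141592653589793 None
(480, -330, 300) 0 [-6.82201439e-01  3.20862491e-01  1.39854242e+00 -4.44089210e-16
  1.42218774e+00 -6.82201439e-01]
(480, -330, 300) 1.5707963267948966 [-6.82201439e-01  3.20862491e-01  1.39854242e+00 -4.44089210e-16
  1.42218774e+00 -2.25299777e+00]
(480, -330, 300) -1.5707963267948966 [-6.82201439e-01  3.20862491e-01  1.39854242e+00 -4.44089210e-16
  1.42218774e+00  8.88594888e-01]
(480, -330, 300) 3.141592653589793 [-6.82201439e-01  3.20862491e-01  1.39854242e+00 -4.44089210e-16
  1.42218774e+00  2.45939121e+00]
```

```bash
python3 - <<'E'
from h import *
for n,y in [("wb",-330),("wr1",-110),("wr2",60),("wm",290)]:
    bot.movep((395,y,300),Rd(np.pi/2)); bot.dwell(0.3); c=wcam(n)
c0=[cv2.imread(f"pics/{n}.png") for n in ("wb","wr1","wr2","wm")]
print(c["camera_matrix"][0,0],telemetry.sense()["t"])
m=np.vstack([np.hstack(c0[:2]),np.hstack(c0[2:])]); cv2.imwrite("pics/m1.png",cv2.resize(m,(800,500),interpolation=cv2.INTER_AREA))
E
```

```text
302.61335945474474 6.025
```

View pics/m1.png

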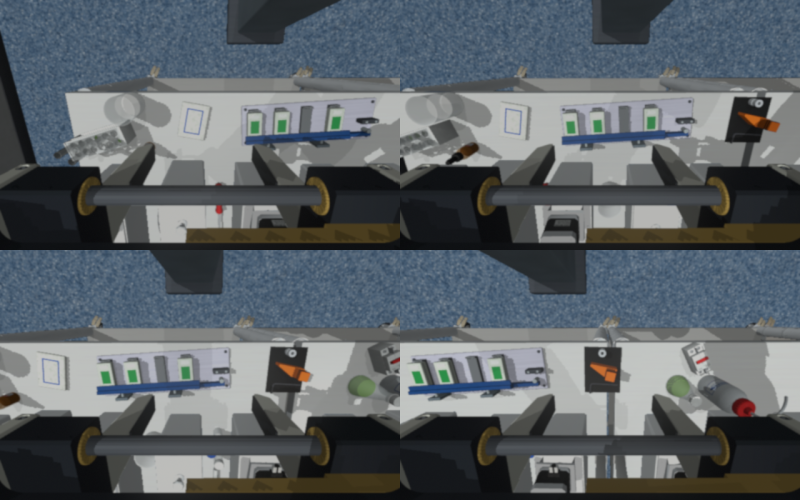

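The views show three cassettes, in slots -148, -78 and +62, with slot -8 empty. The fence is at the right end of the rack. The wedge is on the mat, its nose pointing towards the rack and robot, and the board is rotated by a few degrees. Next I'll take closer views and measure.

```bash
cat > meas.py <<'E'
from h import *
def mask(c,lo,hi,k=3):
    m=cv2.inRange(cv2.cvtColor(c["frame"],cv2.COLOR_BGR2HSV),lo,hi); return m
def greens(c):
    m=mask(c,(45,90,50),(80,255,255)); cl=cloud(c); n,l,st,ce=cv2.connectedComponentsWithStats(m)
    out=[]
    for i in range(1,n):
        if st[i,4]<60: continue
        z=np.median(cl[l==i][:,2])
        out.append((ray(c,ce[i],34)[0][:2],st[i,4],round(float(z),1)))
    return out
def wedge(c,z0=3):
    m=mask(c,(4,130,60),(20,255,255)); cl=cloud(c)[m>0]
    g=cl[(cl[:,2]>z0+55)&(cl[:,2]<z0+68)]; b=cl[(cl[:,2]>z0+20)&(cl[:,2]<z0+31)]
    return g,b
def board(c):
    m=mask(c,(105,90,50),(130,255,255)); return m
E
python3 - <<'E'
from meas import *
for n,(x,y) in [("cm",(380,285)),("cf",(370,115)),("cg",(375,-130)),("cb",(390,-350))]:
    bot.movep((x,y,190),Rd(np.pi/2)); bot.dwell(0.3); c=wcam(n)
for n in ("wr1","wr2","cf","cg"):
    print(n,[(a.round(1).tolist(),int(k),z) for a,k,z in greens(pickle.load(open(n+".pkl","rb")))])
for n in ("wm","cm"):
    g,b=wedge(pickle.load(open(n+".pkl","rb")))
    print(n,len(g),len(b)); 
    for q in (g,b):
        if len(q): print(cv2.minAreaRect(q[:,:2].astype(np.float32)),q.mean(0).round(1))
for n in ("wb","cb"):
    c=pickle.load(open(n+".pkl","rb")); m=board(c); n_,l,st,ce=cv2.connectedComponentsWithStats(m)
    for i in range(1,n_):
        if st[i,4]<60: continue
        v,u=np.nonzero(l==i); p=ray(c,np.c_[u,v],8)[:,:2].astype(np.float32); print(n,st[i].tolist(),cv2.minAreaRect(p))
cs=[cv2.imread(f"pics/{n}.png")[:260] for n in ("cm","cf","cg","cb")]
m=np.vstack([np.hstack(cs[:2]),np.hstack(cs[2:])]); cv2.imwrite("pics/m2.png",cv2.resize(m,(800,325),interpolation=cv2.INTER_AREA))
E
```

```text
wr1 [([454.3, 12.2], 222, 33.8), ([463.1, -126.4], 213, 33.8), ([466.6, -196.5], 212, 33.6)]
wr2 [([454.3, 12.6], 220, 33.7), ([463.1, -126.3], 214, 33.6), ([466.6, -196.2], 216, 33.5)]
cf [([452.9, 16.4], 192, 33.8), ([463.1, -126.4], 343, 33.6), ([466.5, -196.3], 347, 33.6)]
cg [([450.6, 13.7], 233, 33.8), ([463.0, -126.5], 343, 33.7), ([466.6, -196.6], 334, 33.6)]
wm 247 316
((456.3504638671875, 305.9936218261719), (24.29711151123047, 24.522296905517578), 78.1678695678711) [455.3 305.8  63.1]
((452.15631103515625, 287.7654113769531), (69.92754364013672, 25.784650802612305), 77.97286987304688) [446.1 283.6  28.3]
cm 397 523
((455.8559875488281, 305.6292724609375), (24.5828800201416, 24.865123748779297), 80.3910140991211) [455.1 305.6  63. ]
((452.3858337402344, 287.4879150390625), (69.51536560058594, 26.43854331970215), 77.67598724365234) [446.  284.4  28.4]
wb [0, 0, 49, 43, 546] ((185.18887329101562, -757.2932739257812), (74.24288940429688, 46.96449279785156), 45.83373260498047)
wb [51, 0, 35, 35, 499] ((192.3343505859375, -705.43603515625), (43.40935134887695, 51.42972946166992)
[... 22324 characters left out ...]
312), (16.784631729125977, 29.359338760375977), 64.10468292236328)
cb [14, 162, 48, 63, 646] ((422.9842834472656, -736.9317626953125), (75.82936096191406, 56.32861328125), 24.653440475463867)
cb [48, 227, 16, 11, 87] ((476.8297424316406, -722.0664672851562), (20.42132568359375, 11.684981346130371), 65.73228454589844)
cb [67, 237, 13, 13, 80] ((493.7972106933594, -701.2267456054688), (18.463781356811523, 13.869884490966797), 1.888373851776123)
cb [448, 240, 192, 27, 3084] ((508.6812744140625, -42.24462890625), (28.990264892578125, 269.22723388671875), 3.446047067642212)
cb [46, 249, 9, 12, 73] ((511.8195495605469, -737.3370361328125), (10.664755821228027, 17.3179931640625), 85.59717559814453)
```

View pics/m2.png

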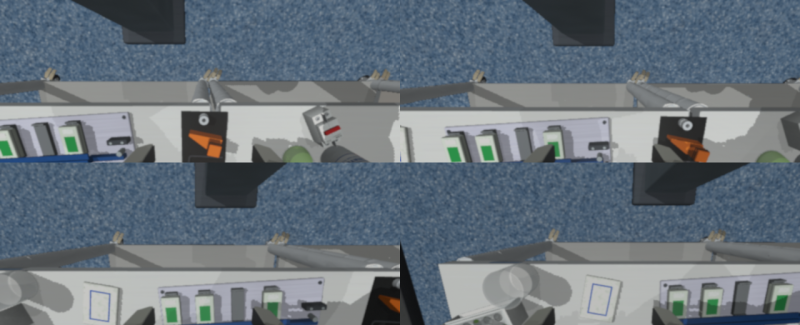

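```bash
python3 - <<'E'
from meas import *
yaw=0.0593; o=np.array([458.1,-48.9]); R=np.array([[np.cos(yaw),-np.sin(yaw)],[np.sin(yaw),np.cos(yaw)]])
pc=lambda q:np.percentile(q,[1,99]).round(1).tolist()
for n in ("wr1","wr2","cg","cf"):
    c=pickle.load(open(n+".pkl","rb")); P=cloud(c); r=P.copy(); r[...,:2]=(P[...,:2]-o)@R; z=r[...,2]
    reg=(abs(r[...,0])<90)&(abs(r[...,1])<215)
    d=r[reg&(z>6)&(z<10)]; print(n,"deck x",pc(d[:,0]),"y",pc(d[:,1]),len(d), "front edge tilt",[round(float(np.percentile(d[abs(d[:,1]-y)<25][:,0],1)),1) for y in (-140,-80,-10,60,120) if (abs(d[:,1]-y)<25).sum()>50])
    for y in (-148,-78,-8,62):
        k=r[reg&(z>31)&(z<37)&(abs(r[...,1]-y)<30)&(r[...,0]<30)]
        if len(k)>30: print("  cas",y,pc(k[:,0]),pc(k[:,1]),len(k))
    k=r[reg&(z>28)&(z<36)&(abs(r[...,1]-153)<30)&(r[...,0]<22)]
    if len(k)>8: print("  fence",pc(k[:,0]),pc(k[:,1]),len(k))
    k=r[reg&(z>45)&(z<51)]; 
    if len(k)>30: print("  bar",pc(k[:,0]),pc(k[:,1]))
for n in ("wb","cb"):
    c=pickle.load(open(n+".pkl","rb")); P=cloud(c); m=(board(c)>0)&(abs(P[...,0]-465)<70)&(abs(P[...,1]+345)<60)&(P[...,2]<12)
    v,u=np.nonzero(m); print(n,cv2.minAreaRect(ray(c,np.c_[u,v],8)[:,:2].astype(np.float32)))
    k=P[(abs(P[...,0]-465)<80)&(abs(P[...,1]+345)<70)&(P[...,2]>5.5)&(P[...,2]<11)]; print(cv2.minAreaRect(k[:,:2].astype(np.float32)),len(k))
for n in ("wm","cm"):
    c=pickle.load(open(n+".pkl","rb")); P=cloud(c); g=c["frame"].max(-1)<50
    k=P[g&(abs(P[...,0]-445)<80)&(abs(P[...,1]-290)<70)&(P[...,2]>-1)&(P[...,2]<6)]; print("mat",cv2.minAreaRect(k[:,:2].astype(np.float32)),len(k),pc(k[:,0]),pc(k[:,1]))
E
```

```text
wr1 deck x [-53.4, 59.6] y [-172.8, 175.9] 6379 front edge tilt [-52.7, -53.2, -53.3, -54.0, -53.8]
  cas -148 [-37.7, 22.1] [-165.5, -128.4] 835
  cas -78 [-37.2, 21.6] [-95.6, -58.7] 824
  cas 62 [-37.5, 21.1] [42.9, 80.1] 839
  fence [-3.1, 8.7] [132.8, 174.5] 190
  bar [31.4, 60.6] [-169.5, 92.4]
wr2 deck x [-53.2, 59.8] y [-164.6, 176.3] 6357 front edge tilt [-52.3, -53.2, -53.3, -53.6, -53.5]
  cas -148 [-37.5, 21.8] [-165.0, -128.0] 840
  cas -78 [-37.0, 21.8] [-95.1, -58.2] 819
  cas 62 [-37.5, 21.0] [43.7, 80.7] 833
  fence [-3.0, 8.4] [133.1, 175.4] 185
  bar [31.5, 60.7] [-168.9, 93.1]
cg deck x [-53.4, 56.3] y [-173.4, 175.7] 9280 front edge tilt [-52.6, -53.3, -53.4, -53.8, -53.5]
  cas -148 [-37.7, 23.1] [-165.6, -128.7] 1294
  cas -78 [-37.1, 22.8] [-95.9, -58.9] 1276
  cas 62 [-37.7, 19.1] [43.1, 79.8] 1006
  fence [-3.1, 7.8] [132.6, 174.6] 288
  bar [31.5, 60.7] [-170.3, 93.1]
cf deck x [-53.3, 57.5] y [-162.3, 177.0] 8806 front edge tilt [-52.5, -52.8, -53.1, -53.9, -53.5]
  cas -148 [-37.6, 22.8] [-165.1, -128.0] 1298
  cas -78 [-36.9, 22.6] [-95.3, -58.0] 1295
  cas 62 [-37.6, 21.3] [44.5, 80.7] 915
  fence [-3.2, 8.2] [133.2, 175.5] 282
  bar [31.1, 59.2] [-50.3, 95.8]
wb ((0.0, 0.0), (0.0, 0.0), 0.0)
((457.9798278808594, -357.64453125), (75.48167419433594, 99.51387023925781), 79.75264739990234) 2399
cb ((458.32305908203125, -358.16864013671875), (39.480831146240234, 66.07574462890625), 79.5597915649414)
((458.18377685546875, -357.9244079589844), (75.46786499023438, 99.88026428222656), 79.43653869628906) 3695
mat ((455.6878356933594, 288.1087951660156), (116.3956527709961, 87.11206817626953), 0.038731325417757034) 676 [397.7, 478.7] [251.2, 331.2]
mat ((457.44940185546875, 286.9073486328125), (91.4452896118164, 124.843505859375), 88.5903549194336) 1772 [396.7, 518.4] [242.7, 331.6]
```

```bash
cat >> meas.py <<'E'
YAW=0.063; RR=np.array([[np.cos(YAW),-np.sin(YAW)],[np.sin(YAW),np.cos(YAW)]])
O=np.array([458.1,-48.9])+np.array([-5.35,.3])   # rack origin, world
def rk(x,y,z): return np.r_[O+RR@[x,y],z]
BOARD=np.array([458.1,-358.0]); BYAW=-0.183
def wedge_pose(c,z0=3):
    g,b=wedge(c,z0); p=np.array(cv2.minAreaRect(g[:,:2].astype(np.float32))[0])
    pts=cv2.boxPoints(cv2.minAreaRect(b[:,:2].astype(np.float32))); e1=pts[1]-pts[0]; e2=pts[2]-pts[1]
    e=e1 if np.linalg.norm(e1)>np.linalg.norm(e2) else e2; e=e/np.linalg.norm(e)
    if e@(p-pts.mean(0))<0: e=-e
    return p,np.arctan2(-e[0],e[1])   # grip centre, yaw (own y = e)
def st(tag=""):
    s=telemetry.sense(); print(tag,"t%.1f"%s["t"],s["position"].round(1),"F",s["contact_force"].round(1),"gap %.1f"%s["finger_gap"],"g %.1f"%s["gripper_force"]); return s
E
python3 - <<'E'
from meas import *
bot.movep((380,285,190),Rd(np.pi/2)); bot.dwell(0.2); p,w=wedge_pose(wcam("cm2")); print(p,w)
T=Rd(np.pi/2+w)
bot.movep((*p,130),T); bot.move_linear((*p,36),rate=120); bot.grab(40); bot.dwell(.2); st("grab")
bot.move_linear((*p,100)); st("lift")
q=rk(31,236,100); bot.move_linear(q,Rd(np.pi/2+YAW)); st("pre")
print(p.tolist(),w,q)
c=wcam("carry"); cv2.imwrite("pics/carry_c.png",cv2.resize(c["frame"][100:],(800,375)))
E
```

```text
[455.88739014 305.99377441] -0.20580174
grab t16.1 [455.9 306.   36. ] F [-0.3 -0.6  0.6] gap 0.5 g 0.0
lift t16.7 [455.6 305.8  99.4] F [ 0.2 -0.3 -0.5] gap 0.4 g 0.0
pre t17.6 [468.7 189.2  99.6] F [-0.6  0.1 -0.7] gap 0.4 g 0.0
[455.88739013671875, 305.9937744140625] -0.20580174 [468.83033408 188.88352123 100.        ]
```

View pics/carry_c.png

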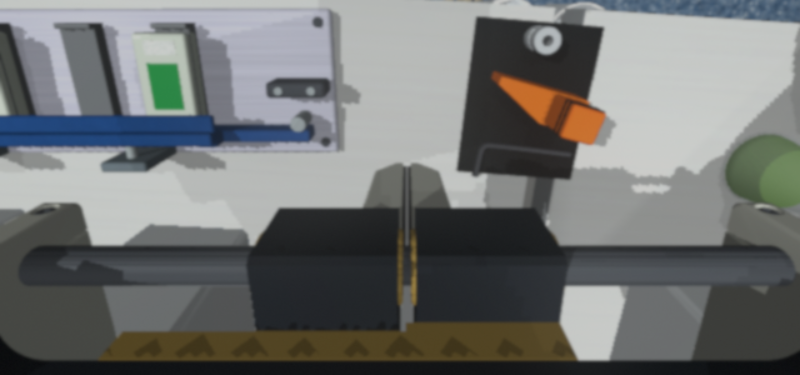

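The wedge was not gripped. It still stands on the mat with its grip near (580,120), so I'll re-measure it.

```bash
python3 - <<'E'
from meas import *
for n in ("cm","cm2","carry"): print(n,wedge_pose(pickle.load(open(n+".pkl","rb"))))
bot.let_go(); bot.move_linear((380,285,190),Rd(np.pi/2)); bot.dwell(0.3); p,w=wedge_pose(wcam("cm3")); print(p,w)
g,b=wedge(pickle.load(open("cm3.pkl","rb"))); print(g.mean(0),len(g))
E
```

```text
cm (array([455.85598755, 305.62927246]), np.float32(-0.21509454))
cm2 (array([455.88739014, 305.99377441]), np.float32(-0.20580174))
carry (array([456.43795776, 304.64846802]), np.float32(-0.21893397))
[456.35516357 305.78900146] -0.20068575
[455.26463103 305.63313111  63.03715927] 397
```

```bash
python3 - <<'E'
from meas import *
s=telemetry.sense(); print(s["ee_rot"].round(3).tolist(), s["position"])
H=camera("wrist")["hand_eye"]; K=camera("wrist")["camera_matrix"]
q=K@np.linalg.inv(H)[:3,:]@[0,0,0,1]; print("tcp px",q[:2]/q[2], K[:2,2])
for n in ("scene","top"):
    c=camera(n); cv2.imwrite(f"pics/{n}1.png",c["frame"]); pickle.dump(c,open(f"{n}1.pkl","wb"))
    g,b=wedge(c); print(n,len(g),len(b)); 
    for k in (g,b):
        if len(k): print(k.mean(0).round(1), cv2.minAreaRect(k[:,:2].astype(np.float32)))
    print([(a.round(1).tolist(),int(k),z) for a,k,z in greens(c) if abs(a[0]-460)<30 and abs(a[1]+80)<150])
f=[camera("wrist")["frame"]]
cv2.imwrite("pics/now.png",f[0])
E
```

```text
[[-1.0, 0.0, -0.0], [0.0, 1.0, -0.0], [0.0, -0.0, -1.0]] [380.08228743 284.84319059 189.84649729]
tcp px [326.55768446 220.76002281] [325.1113118  196.64226106]
scene 77 144
[453.3 307.8  62.9] ((453.9471740722656, 306.78717041015625), (23.58353042602539, 25.503232955932617), 77.45674133300781)
[454.7 206.   28.3] ((484.0805358886719, -77.97348022460938), (44.61677932739258, 805.6708374023438), 5.229867935180664)
[]
top 0 3
[835.1 -87.1  29.3] ((754.9613037109375, -183.57369995117188), (754.2681884765625, 9.151219367980957), 50.97142028808594)
[]
```

View pics/scene1.png

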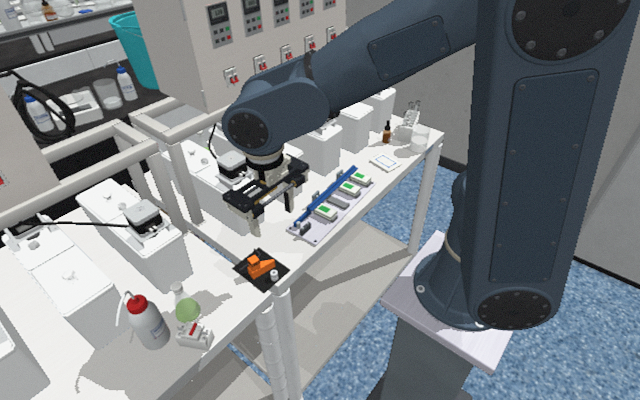

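```bash
python3 - <<'E'
from meas import *
c=pickle.load(open("scene1.pkl","rb")); s=telemetry.sense(); p=s["position"]; R=s["ee_rot"]
print(proj(c,[p,p+R@[0,55,0],p+R@[0,-55,0],p+R@[0,0,-84]]).round(0))
cl=cloud(c)
for uv in [(250,228),(290,207),(258,205),(291,212)]: print(uv,cl[uv[1],uv[0]].round(0))
w=pickle.load(open("carry.pkl","rb")); cw=cloud(w)   # closed fingers, tool coords
pos=np.array([468.7,189.2,99.6]); T=Rd(np.pi/2+YAW)
for uv in [(318,238),(328,238),(300,260),(350,260)]: print("tool",uv,((cw[uv[1],uv[0]]-pos)@T).round(0))
E
```

```text
[[275. 234.]
 [258. 247.]
 [291. 221.]
 [271. 207.]]
(250, 228) [386. 346. 253.]
(290, 207) [371. 237. 246.]
(258, 205) [352. 341. 336.]
(291, 212) [370. 236. 230.]
tool (318, 238) [  9.  -5. -50.]
tool (328, 238) [  8.   1. -47.]
tool (300, 260) [  9. -13. -75.]
tool (350, 260) [  9.  11. -76.]
```

```bash
python3 - <<'E'
from meas import *
w=pickle.load(open("carry.pkl","rb")); cw=cloud(w); pos=np.array([468.7,189.2,99.6]); T=Rd(np.pi/2+YAW)
t=(cw-pos)@T
for v in range(218,262,4): print(v,[tuple(t[v,u].round(0).astype(int)) for u in (318,322,325,330,335)])
m=(abs(t[...,0])<30)&(abs(t[...,1])<30)&(t[...,2]>-80)&(t[...,2]<40); k=t[m]; print(k[:,2].max(),k[k[:,2]>k[:,2].max()-5].mean(0))
w=pickle.load(open("cm3.pkl","rb")); t=(cloud(w)-np.array([380.1,284.8,189.8]))@Rd(np.pi/2)
k=t[(abs(t[...,0])<30)&(abs(t[...,1])<80)&(t[...,2]>-80)&(t[...,2]<40)]; print(k[:,2].max())
E
```

```text
218 [(np.int64(-35), np.int64(-9), np.int64(101)), (np.int64(-36), np.int64(-4), np.int64(102)), (np.int64(-35), np.int64(-1), np.int64(100)), (np.int64(-36), np.int64(4), np.int64(102)), (np.int64(-36), np.int64(10), np.int64(102))]
222 [(np.int64(-40), np.int64(-9), np.int64(101)), (np.int64(-40), np.int64(-4), np.int64(100)), (np.int64(-40), np.int64(-1), np.int64(101)), (np.int64(-40), np.int64(4), np.int64(100)), (np.int64(-40), np.int64(10), np.int64(102))]
226 [(np.int64(-45), np.int64(-9), np.int64(101)), (np.int64(-45), np.int64(-4), np.int64(101)), (np.int64(-44), np.int64(-1), np.int64(100)), (np.int64(-45), np.int64(4), np.int64(102)), (np.int64(-45), np.int64(10), np.int64(101))]
230 [(np.int64(9), np.int64(-5), np.int64(-38)), (np.int64(9), np.int64(-3), np.int64(-38)), (np.int64(-49), np.int64(-1), np.int64(100)), (np.int64(9), np.int64(2), np.int64(-38)), (np.int64(-49), np.int64(10), np.int64(101))]
234 [(np.int64(9), np.int64(-5), np.int64(-43)), (np.int64(9), np.int64(-3), np.int64(-44)), (np.int64(7), np.int64(-1), np.int64(-41)), (np.int64(9), np.int64(2), np.int
[... 772 characters left out ...]
(np.int64(9), np.int64(-3), np.int64(-65)), (np.int64(7), np.int64(-1), np.int64(-61)), (np.int64(9), np.int64(1), np.int64(-65)), (np.int64(9), np.int64(4), np.int64(-65))]
254 [(np.int64(8), np.int64(-5), np.int64(-68)), (np.int64(9), np.int64(-3), np.int64(-69)), (np.int64(7), np.int64(-1), np.int64(-65)), (np.int64(9), np.int64(1), np.int64(-69)), (np.int64(9), np.int64(4), np.int64(-69))]
258 [(np.int64(78), np.int64(-1), np.int64(-204)), (np.int64(7), np.int64(-3), np.int64(-69)), (np.int64(7), np.int64(-1), np.int64(-69)), (np.int64(9), np.int64(1), np.int64(-73)), (np.int64(8), np.int64(4), np.int64(-72))]
-36.73541972340172 [  8.48580966  -0.73787484 -39.78534963]
-37.16645302438002
```

The closed fingertips end about 36 mm short of the reported TCP, so the fingers closed above the grip. I'll apply that z offset and confirm it from the grasp.

```bash
cat >> meas.py <<'E'
DZ=-36.0   # real fingertips lie 36 mm behind the reported TCP
def P(xy,ztip): return np.r_[np.asarray(xy,float)[:2],ztip+DZ]
E
python3 - <<'E'
from meas import *
p,w=wedge_pose(wcam("cm4")); print(p,w)
bot.movep(P(p,130),Rd(np.pi/2+w)); print(bot.move_linear(P(p,37),rate=100,force_limit=12)); st("down"); bot.grab(40); bot.dwell(.2); s=st("grab")
if s["finger_gap"]>15:
    bot.move_linear(P(p,95)); st("lift")
    q=rk(31,236,0); bot.move_linear(P(q,95),Rd(np.pi/2+YAW)); bot.dwell(.2); st("pre")
    c=wcam("carry2"); cv2.imwrite("pics/carry2_c.png",c["frame"][100:330,120:520])
E
```

```text
[456.20065308 305.93826294] -0.22049639
False
down t22.6 [456.6 306.2   1.6] F [0.2 0.  0.9] gap 92.7 g 0.0
grab t23.9 [456.2 306.    1. ] F [-0.2  0.7 -0.6] gap 23.9 g 40.0
lift t24.4 [455.8 305.7  58.5] F [-0.1  0.1 -2. ] gap 23.9 g 40.0
pre t25.6 [468.7 189.4  58.9] F [-1.6 -0.4 -1.2] gap 23.4 g 40.0
```

View pics/carry2_c.png

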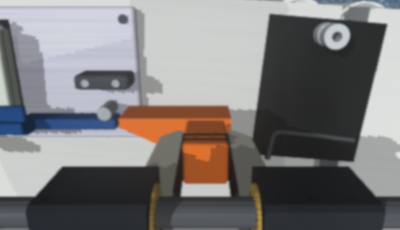

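Holding the wedge, with its nose towards the roller at (105,113). I'll compare the fence face with the wedge's flat face in this same view.

```bash
python3 - <<'E'
from meas import *
c=pickle.load(open("carry2.pkl","rb")); W=cloud(c); r=W.copy(); r[...,:2]=(W[...,:2]-O)@RR; z=r[...,2]
m=mask(c,(4,130,60),(20,255,255))>0; pc=lambda q:np.percentile(q,[1,50,99]).round(1).tolist()
w=r[m&(r[...,1]>150)&(r[...,1]<290)]; print("all orange z",pc(w[:,2]),"x",pc(w[:,0]),"y",pc(w[:,1]))
zt=np.histogram(w[:,2],bins=np.arange(50,140,3)); print(zt[0].tolist())
f=r[(z>29)&(z<35)&(abs(r[...,1]-153)<35)&(r[...,0]<24)&~m]; print("fence",len(f),pc(f[:,0]),pc(f[:,1]),pc(f[:,2]))
f=r[(z>29)&(z<35)&(abs(r[...,1]-153)<12)&(r[...,0]>24)&(r[...,0]<45)&~m]; print("roller",len(f),pc(f[:,0]),pc(f[:,1]))
d=r[(z>6)&(z<10)&(abs(r[...,1]-120)<60)&(r[...,0]<10)]; print("deck",pc(d[:,0]),pc(d[:,1]),pc(d[:,2]))
b=w[w[:,2]<np.median(w[:,2])+60]
for y in np.arange(174,256,8):
    k=w[abs(w[:,1]-y)<4]; 
    if len(k): print(y,"face x min",k[:,0].min().round(1),"z",pc(k[:,2]))
E
```

```text
all orange z [64.8, 96.7, 210.8] x [8.8, 20.7, 41.3] y [183.6, 229.3, 249.8]
[0, 0, 0, 0, 58, 131, 135, 163, 152, 160, 175, 421, 1025, 71, 72, 75, 81, 86, 75, 52, 95, 69, 125, 1562, 287, 18, 2, 0, 0]
fence 739 [3.5, 8.4, 14.0] [132.8, 154.0, 174.5] [29.1, 31.3, 33.9]
roller 243 [29.5, 37.1, 44.9] [141.6, 153.1, 159.9]
deck [-47.7, -22.2, 8.5] [66.0, 122.3, 176.8] [6.1, 7.5, 9.4]
182 face x min 18.2 z [64.1, 85.6, 87.7]
190 face x min 17.8 z [64.7, 85.9, 87.8]
198 face x min 9.6 z [64.7, 86.1, 87.7]
206 face x min 8.9 z [64.7, 86.1, 87.8]
214 face x min 8.6 z [64.7, 86.0, 210.9]
222 face x min -3.2 z [65.1, 98.6, 201.0]
230 face x min 9.0 z [65.7, 120.8, 122.8]
238 face x min -47.3 z [65.7, 120.7, 263.1]
246 face x min -3.7 z [65.1, 120.1, 199.1]
254 face x min 8.9 z [70.3, 87.2, 212.2]
```

```bash
python3 - <<'E'
from meas import *
bot.move_linear(P(rk(31,236,0),43),rate=100); st("low")
print(bot.move_linear(P(rk(29.5,198,0),43),rate=60,force_limit=25)); st("nose")
print(bot.move_linear(P(rk(28.8,153.6,0),43),rate=40,force_limit=40)); s=st("in")
bot.dwell(.3); st()
c=wcam("ins"); cv2.imwrite("pics/ins_c.png",c["frame"][100:330,120:520])
E
```

```text
low t26.3 [469.1 189.    7.3] F [-0.  -1.  -1.2] gap 23.9 g 40.0
False
nose t27.1 [469.8 150.9   7. ] F [ 0.5 -0.1 -1.5] gap 24.2 g 40.0
False
in t28.3 [471.  106.4   6.7] F [-1.1  0.9 -2.9] gap 24.1 g 5.0
 t28.6 [471.7 106.5   6.9] F [-2.5  1.5 -3.1] gap 23.5 g 40.0
```

View pics/ins_c.png

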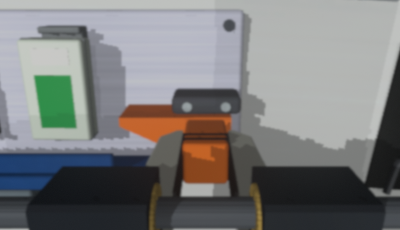

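The wedge is in beside the fence at (205,102). The grip slackened briefly on the way in (pad force 5 N). I'll release and check.

```bash
cat >> meas.py <<'E'
def rackview(name,xy=(375,60),z=226):
    bot.movep(P(xy,z),Rd(np.pi/2)); bot.dwell(.2); c=wcam(name); W=cloud(c); r=W.copy(); r[...,:2]=(W[...,:2]-O)@RR; zz=r[...,2]
    b=r[(zz>45)&(zz<51)&(r[...,0]>15)&(r[...,0]<90)&(abs(r[...,1])<90)]
    print("bar front",np.percentile(b[:,0],1).round(1) if len(b)>50 else None,len(b))
    try:
        p,w=wedge_pose(c,8); print("wedge rack",(RR.T@(p-O)).round(1),"yaw",round(float(w-YAW),3))
    except Exception as e: print("no wedge",e)
    return c
E
python3 - <<'E'
from meas import *
bot.let_go(); bot.dwell(.2); st()
s=telemetry.sense()["position"]; bot.move_linear((s[0],s[1],100))
rackview("rv1",(375,130)); rackview("rv1b",(375,0)); st()
E
```

```text
t30.1 [471.8 106.5   7. ] F [ 0.1 -0.4  0. ] gap 93.1 g 0.0
bar front 48.5 270
wedge rack [ 26.9 153.1] yaw -0.042
bar front 48.5 1017
wedge rack [ 33.1 141.9] yaw -0.032
 t32.5 [375.1   0.8 189.9] F [0.3 0.6 0.2] gap 93.1 g 0.0
```

Bar held open (front edge 36.5 to 48.5), with the wedge home and free. Before picking, I'll check the fingers' thickness profile, since the neighbouring cassettes leave little room.

```bash
python3 - <<'E'
from meas import *
w=pickle.load(open("carry.pkl","rb")); t=(cloud(w)-np.array([468.7,189.2,99.6]))@Rd(np.pi/2+YAW)
for z in range(-38,-90,-5):
    k=t[(abs(t[...,0]-8)<8)&(abs(t[...,1])<35)&(abs(t[...,2]-z)<2.5)]
    if len(k): print(z,k[:,1].min().round(1),k[:,1].max().round(1),len(k))
c=pickle.load(open("rv1b.pkl","rb")); print([((RR.T@(a-O)).round(1).tolist(),z) for a,k,z in greens(c)])
E
```

```text
-38 -7.6 6.0 39
-43 -13.7 10.8 121
-48 -15.0 13.3 185
-53 -15.7 14.1 204
-58 -15.9 14.1 239
-63 -16.1 14.3 257
-68 -16.5 14.7 298
-73 -16.8 15.1 326
-78 -17.1 15.2 351
-83 -16.2 13.0 60
-88 -3.4 1.5 62
[([5.2, 60.8], 33.7), ([4.6, -148.3], 33.6)]
```

```bash
cat >> meas.py <<'E'
TC=Rd(np.pi/2+YAW); TB=Rd(np.pi/2+BYAW)
def cas(y,d,k):
    q=rk(0,y+.3+d,0); bot.movep(P(q,110),TC); hit=bot.move_linear(P(q,23),rate=100,force_limit=15); s=st("down %s"%hit)
    if hit: bot.move_linear(P(q,110)); return False
    bot.grab(30); bot.dwell(.2); s=st("grab")
    bot.move_linear(P(q,120),rate=120); s=st("lift")
    if s["finger_gap"]<34: return False
    bot.move_linear(P(BOARD,120),TB,rate=200); s=st("over")
    if s["finger_gap"]<34: return False
    hit=bot.move_linear(P(BOARD,13+16*k+1.2),rate=80,force_limit=10); bot.dwell(.2); st("put %s"%hit)
    bot.let_go(); bot.dwell(.2); bot.move_linear(P(BOARD,130)); st("done"); return True
def pile(name):
    bot.movep(P((385,-350),226),Rd(np.pi/2)); bot.dwell(.2); c=wcam(name); W=cloud(c)
    zt=W[(abs(W[...,0]-458)<50)&(abs(W[...,1]+358)<40)]
    for i in range(4):
        z=24+16*i; k=zt[abs(zt[:,2]-z)<3]
        if len(k)>150: r=cv2.minAreaRect(k[:,:2].astype(np.float32)); print("top z",k[:,2].mean().round(1),r,len(k))
    return c
E
python3 - <<'E'
from meas import *
print(cas(62,0,0)); pile("p1")
E
```

```text
down False t34.1 [449.2  13.5 -12.4] F [-0.4 -0.7  0. ] gap 93.3 g 0.0
grab t35.2 [448.8  13.6 -13. ] F [0.4 1.  0.2] gap 37.7 g 30.0
lift t36.2 [448.4  13.6  83.5] F [-0.1  0.1 -0.8] gap 37.5 g 30.0
over t38.2 [ 458.2 -357.4   84. ] F [ 0.1  0.1 -0.2] gap 37.4 g 30.0
put False t39.9 [ 458.2 -358.1  -21.5] F [-0.2 -0.4 -0.5] gap 37.8 g 30.0
done t42.0 [ 457.7 -357.6   93.2] F [-0.1 -0.3  0.3] gap 93.0 g 0.0
True
top z 23.5 ((457.72625732421875, -358.3720703125), (37.84204864501953, 64.33084869384766), 79.27742767333984) 1298
```

Placed within half a millimetre and square. Next is the -78 cassette, using the offset approach, then -148.

```bash
python3 - <<'E'
from meas import *
if cas(-78,11.5,1): pile("p2")
E
```

```text
down False t44.9 [ 457.3 -114.8  -12.5] F [-0.   0.3  0.8] gap 93.0 g 0.0
grab t46.0 [ 456.9 -114.7  -13. ] F [ 0.2 -0.6  1.7] gap 37.2 g 30.0
lift t47.0 [ 456.5 -114.6   83.4] F [-0.1 -0.  -1.4] gap 37.8 g 30.0
over t48.3 [ 458.1 -357.1   83.9] F [-0.7  0.5 -1.2] gap 37.2 g 30.0
put False t49.8 [ 458.3 -358.1   -5.5] F [ 0.1  0.4 -0.8] gap 37.4 g 30.0
done t51.8 [ 457.7 -357.6   93.2] F [ 0.5  0.2 -0.8] gap 92.9 g 0.0
top z 39.5 ((457.2547607421875, -358.2716979980469), (37.91082000732422, 63.99856185913086), 79.63574981689453) 1401
```

```bash
python3 - <<'E'
from meas import *
c=rackview("rv2",(375,-100)); W=cloud(c); r=W.copy(); r[...,:2]=(W[...,:2]-O)@RR
k=r[(abs(r[...,2]-34)<3)&(abs(r[...,1]+148)<30)&(r[...,0]<36)&(r[...,0]>-45)]; print(cv2.minAreaRect(k[:,:2].astype(np.float32)),len(k))
if cas(-148,0,2):
    c=pile("p3"); cv2.imwrite("pics/p3_c.png",c["frame"][100:300,150:550]); rackview("rv3",(375,130))
E
```

```text
bar front 48.6 935
wedge rack [ 26.7 151.7] yaw -0.016
((-1.6393661499023438, -147.812744140625), (37.86501693725586, 63.94287872314453), 89.298583984375) 1043
down False t55.6 [ 462.4 -196.2  -12.5] F [ 1.  -0.6 -0.2] gap 92.7 g 0.0
grab t56.7 [ 462. -196.  -13.] F [ 0.5 -0.1  0.5] gap 37.6 g 30.0
lift t57.7 [ 461.6 -195.8   83.4] F [-0.9 -0.4 -1.1] gap 37.5 g 30.0
over t58.6 [ 458.  -357.    83.7] F [-0.  -0.3 -0.4] gap 37.3 g 30.0
put False t59.9 [ 458.3 -358.2   10.6] F [0.4 0.4 0. ] gap 37.6 g 30.0
done t61.8 [ 457.7 -357.7   93.3] F [-0.   0.1 -0.2] gap 92.7 g 0.0
top z 55.5 ((456.90740966796875, -358.3041687011719), (37.86041259765625, 64.19853210449219), 79.04000854492188) 1515
bar front 48.6 268
wedge rack [ 26.9 153. ] yaw -0.018
```

View pics/p3_c.png

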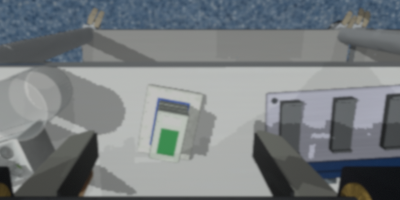

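View pics/rv3.png

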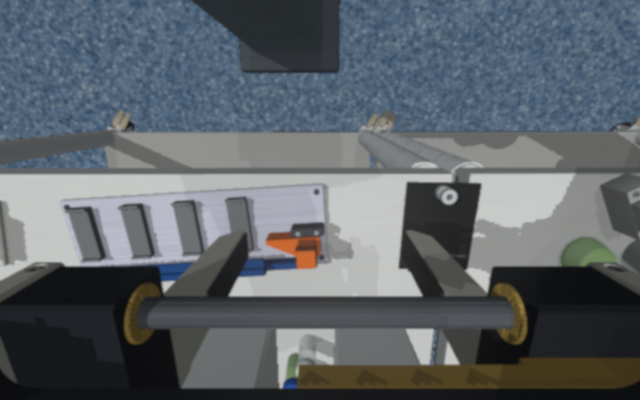

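All four pedestals are empty and the pile of three is complete. Now I'll take the wedge out.

```bash
python3 - <<'E'
from meas import *
q=rk(26.9,153,0); bot.movep(P(q,130),TC); print(bot.move_linear(P(q,42),rate=80,force_limit=12)); st("down")
bot.grab(45); bot.dwell(.3); s=st("grab")
assert s["finger_gap"]>20
print(bot.move_linear(P(rk(27.6,240,0),42.5),rate=60,force_limit=40)); s=st("out")
bot.move_linear(P(rk(27.6,240,0),100)); s=st("lift"); print(s["finger_gap"])
m=np.array([457,304.]); bot.move_linear(P(m,100),Rd(np.pi/2-0.21),rate=120); c=wcam("ret"); s=st("over mat")
cv2.imwrite("pics/ret_c.png",c["frame"][100:330,120:520])
E
```

```text
False
down t66.5 [470.3 105.8   6.4] F [0.4 0.2 0.9] gap 92.9 g 0.0
grab t67.9 [469.9 105.8   6. ] F [-0.2  0.7 -1.1] gap 23.7 g 44.9
False
out t69.5 [465.2 192.4   6.5] F [ 0.2  1.2 -1.8] gap 23.7 g 44.9
lift t70.0 [465.  192.5  63.6] F [-1.1 -0.3 -1.9] gap 23.7 g 44.9
23.745494612119582
over mat t71.1 [456.9 303.5  63.8] F [-1.   0.1 -1.9] gap 23.8 g 44.9
```

View pics/ret_c.png

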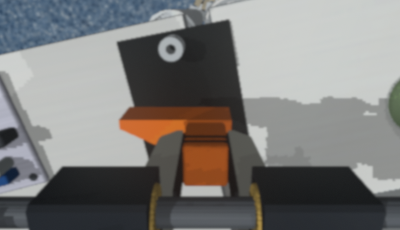

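The wedge is in hand above the mat, clear of the coupling at (171,48). Setting it down.

```bash
python3 - <<'E'
from meas import *
m=np.array([457,304.]); print(bot.move_linear(P(m,37.8),rate=60,force_limit=10)); bot.dwell(.2); st("down"); bot.let_go(); bot.dwell(.3)
bot.move_linear(P(m,140)); st("up")
bot.movep(P((380,285),226),Rd(np.pi/2)); bot.dwell(.2); c=wcam("fin"); print(wedge_pose(c)); g,b=wedge(c); print(g[:,2].mean(),b[:,2].mean())
rackview("rv4",(375,0)); pile("p4")
f=[pickle.load(open(n+".pkl","rb"))["frame"][120:270] for n in ("fin","p4")]; cv2.imwrite("pics/fin_c.png",np.vstack(f))
E
```

```text
False
down t72.5 [457.2 304.1   2.1] F [-0.4 -0.2 -2. ] gap 23.6 g 44.9
up t74.8 [456.5 303.7 103.2] F [-1.  -0.8  0.1] gap 92.7 g 0.0
(array([457.6836853 , 303.32528687]), np.float32(-0.21192142))
63.00811982241741 28.31319254434418
bar front 36.7 1004
wedge rack [ 26.7 350. ] yaw -0.273
top z 55.5 ((456.8253173828125, -358.193359375), (37.9434814453125, 64.39155578613281), 79.12200927734375) 1502
```

View pics/fin_c.png

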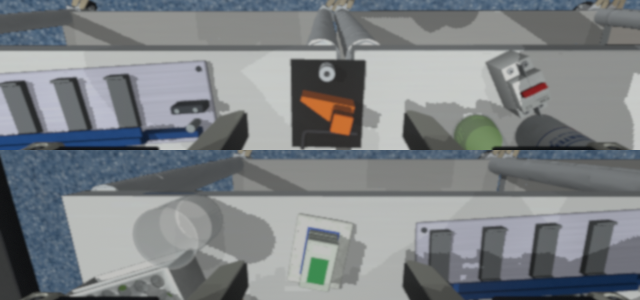

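The bar is shut (36.7), the wedge stands on the mat at (330,112), and the pile of three is square on the board at (320,255). Handing in.

```bash
python3 -c "
from rig import bot
print(bot.close_job())"
```

```text
the job is handed in; nothing more can be done
None
```

I handed the job in at about 80 s: all three cassettes present are in one square pile on the board, the bar is shut, and the wedge is standing back on the mat; the hand-in call returned no verdict.

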